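Press the proud dowels of one glued box flush

ROBOT

A 6-joint arm with a two-finger parallel gripper is mounted at the origin on the work surface. World frame = base frame: x ahead of the robot, y to its left, z up, the work surface at z = 0. Lengths are in m, angles in rad, forces in N, time in s.
With the tool pointing down it reaches from about 0.375 to 0.975 m from the base axis. Payload 3.8 kg.
Tool frame: the origin (TCP) lies at the very end of the fingers, on their centre line; the grasp point (between the pads) lies 19 mm behind it; z points along the fingers, y is the line along which they close (so a half turn about z gives the same grasp; the last joint's range is limited). The gripper opens to 88 mm and grips with 3 to 60 N. Pads are 18 mm wide; open, the fingers measure 123 mm over their backs; the gripper's body (75 mm by 187 mm) begins 45 mm behind the grasp point.
Start: joints at [-1.191, 0.264, 1.604, -0, 1.274, -0.037], TCP at [0.273, -0.617, 0.239] pointing down, gripper open.
Joint ranges: [-2.63, 2.63], [-0.94, 2.18], [0.31, 2.57], [-1.31, 4.45], [0, 2.66], [-2.55, 2.55]. Speed limits (rad/s): [2.57, 2.57, 3.14, 3.14, 3.14, 3.14].

INTERFACE

Orientations are given as a rotation vector (axis times angle).
In Python, from rig import env gives the robot as it stands.
- The arm moves only by the tool move_arm, never from a script. Its argument "motion" is one flat list of numbers, 7 for each row, row after row: the closure, from -1 (fully open) to 1 (shut), then the shift along the world's x, y, z scaled (see below), then the turn, a rotation vector about the world's x, y, z scaled (see below). A call has exactly 10 rows; each row is the pose to reach, as a shift and turn from the pose commanded when the call began; what a row does not reach only later rows make up. The controller multiplies each number of a shift by 0.2 m and each number of a turn by 60 degrees. A row lasts 1/12 s, in which the tool goes at most 41.7 mm and 7.16 degrees, less where a joint would pass 70% of its speed; a pose out of reach is approached as far as the arm can. A call with a number of a shift or a turn outside -1 to 1 is refused whole. A call with a gripper value outside its range is refused whole. The fingers move at their own pace and stop on an object; "newtons" is the grip in N (left out, the last holds). Time passes only in rows, so rows that repeat a pose let the fingers close, or fill a call up. It gives the time, the measured TCP pose, the force, the opening and the grip force at its end, in the units of the state.
- env.get_state(): the state, without advancing time (a new reading comes with each control period).
- env.snapshot(name): name is "scene" or "top"; returns the picture (384x512x3 uint8, blue, green, red); there is no depth.
- env.camera_params(name): a dict with "K" (3x3 intrinsics, pixels), "pose" (4x4, takes a point from camera to world coordinates). Camera axes: x right, y down, z forward; pixel columns grow to the right and rows downward; lengths in m; the calibration is good to about 2 mm. A picture is of the moment at which its call begins. camera_params takes no time and is no camera call.
- env.sign_off(): hands the job in; it is judged then, once.
The state is a dict: "time": time; "joint_positions": joint angles; "qvel": joint speeds; "joint_torque": joint torques, N m; "tcp_pos": TCP position; "orientation": TCP orientation; "force": force on the tool from outside, world axes, zero at the start; "moment": the same for the moment, N m; "opening": finger opening in m; "finger_force": force on a finger pad.
Only numpy, scipy, OpenCV 4.12 (cv2) and the standard library are available. Lean on these libraries where they do the work, as an engineer would, in place of code of your own. Each camera call takes 0.05 s, during which the arm holds its last target. There are 200 camera calls.

TASK

The box with the green lid has just been glued: with the fingertips, gently press both of its raised dowels down until they are flush with the lid, then withdraw. Leave that box standing where it is, without lifting it, and do not touch the red-lidded and dark-lidded boxes, whose dowels must stay raised, or disturb the other things on the bench.

Things in the scene. Friction and masses are not known exactly. Their poses are not given: they have to be found in the camera images.
- box_green: the box to finish: closed pale pine box with a GREEN painted lid, loose on the bench, 110 (its x) x 90 (its y) x 75 mm high, about 0.3 to 0.6 kg. Origin: centre of its underside, on the bench top (z = 0); z up. The flat lid face is 75 mm above the origin. In the middle of the lid is a turned wooden pull knob, 22 mm across, 18 mm high. Two dowels stand near two opposite corners of the lid, at (+41, +31) mm (a) and (-41, -31) mm (b) in the box's x, y.
- green_dowel_a (a joint): how far dowel a of the green-lidded box stands above the lid face, in m: 0 is flush, at the start 0.007 to 0.012; range -0.001 to 0.014. Tight sliding fit: it takes 4 to 5 N to push it down and it stays where it is left.
- green_dowel_a_top (a point): centre of the upper end of dowel a of the green-lidded box: pale round wood, 12 mm in diameter, upright, z up; moves down with the dowel. When flush it lies 75 mm above the bench.
- green_dowel_b (a joint): how far dowel b of the green-lidded box stands above the lid face, in m: 0 is flush, at the start 0.007 to 0.012; range -0.001 to 0.014. Tight sliding fit: it takes 4 to 5 N to push it down and it stays where it is left.
- green_dowel_b_top (a point): centre of the upper end of dowel b of the green-lidded box: pale round wood, 12 mm in diameter, upright, z up; moves down with the dowel. When flush it lies 75 mm above the bench.
- box_red: bystander: the same kind of box and knob with a RED painted lid, 110 x 90 x 75 mm, not glued yet. Origin: centre of its underside. Its two dowels also stand 7 to 12 mm proud and must stay so.
- red_dowel_a_top (a point): centre of the upper end of a dowel of the red-lidded box, to be left as it is (12 mm in diameter, same places as on the green one)
- red_dowel_b_top (a point): centre of the upper end of a dowel of the red-lidded box, to be left as it is (12 mm in diameter, same places as on the green one)
- box_dark: bystander: the same kind of box and knob with a DARK brown stained lid, 110 x 90 x 75 mm, not glued yet. Origin: centre of its underside. Its two dowels also stand 7 to 12 mm proud and must stay so.
- dark_dowel_a_top (a point): centre of the upper end of a dowel of the dark-lidded box, to be left as it is (12 mm in diameter, same places as on the green one)
- dark_dowel_b_top (a point): centre of the upper end of a dowel of the dark-lidded box, to be left as it is (12 mm in diameter, same places as on the green one)
- glue_bottle: bystander: white plastic glue bottle with orange cap, 48 mm in diameter, 120 mm high; origin at the centre of its underside
- screwdriver: bystander: red-handled screwdriver, 200 mm long, 26 mm thick, lying on the bench along its x; origin under its middle
- mallet: bystander: wooden-handled mallet with a black head, 260 mm long, 26 mm thick, lying on the bench along its x; origin under its middle
- offcut: bystander: wooden offcut 70 x 40 x 20 mm lying flat; origin at the centre of its underside
Not all that is in view belongs to the job. What is shaped like the box_green but orange or yellow is not meant.

How it is judged:
By the outcome, as a careful person would: the job done as asked, in the order asked, and still so for the second after the job is handed in, with the robot touching nothing.
It also fails if it takes over 42 s, if anything falls off the work surface, if the arm or the gripper's body presses on something with over 40 N, if the wrist force passes 120 N, or if a joint passes its speed limit or range.

## Working session

There is one attempt and no reset: what is moved stays moved. The work goes in short steps, Python scripts to look and compute and a tool call to move; the robot and the scene stay as the last step left them, time stands still between calls to the robot, and variables do not carry over. Pictures are saved under pics/ and viewed, at most 10 in all, crops included, and the job is handed in when it is done.

Besides the shell and the picture viewer there is one more tool, called by a JSON object that holds its "name" and its "arguments", one argument or row to a line. move_arm: Moves the arm, as the interface text tells. Its arguments: {"type":"object","properties":{"motion":{"type":"array"},"newtons":{"type":"number"}},"required":["motion"]}

```bash
mkdir -p pics; python3 - <<'E'
from rig import env
import cv2,numpy as np
for n in("top","scene"):
    im=env.snapshot(n);cv2.imwrite(f"pics/{n}0.png",im)
    p=env.camera_params(n);print(n,np.round(p["K"],1).tolist(),np.round(p["pose"],4).tolist())
s=env.get_state();print(s["tcp_pos"],s["orientation"],s["opening"],s["time"])
a=cv2.imread("pics/top0.png");b=cv2.imread("pics/scene0.png")
cv2.imwrite("pics/both.png",cv2.resize(np.vstack([a,b]),None,fx=.78,fy=.78))
E
```

```text
top [[411.7, 0.0, 256.9], [0.0, 411.7, 185.0], [0.0, 0.0, 1.0]] [[-0.0096, -0.9928, 0.1194, 0.4365], [-0.9996, 0.0063, -0.0277, 0.0188], [0.0268, -0.1196, -0.9925, 1.2751], [0.0, 0.0, 0.0, 1.0]]
scene [[405.5, 0.0, 257.9], [0.0, 405.5, 193.5], [0.0, 0.0, 1.0]] [[0.0567, 0.6768, -0.734, 1.3106], [0.9982, -0.052, 0.0292, -0.0314], [-0.0184, -0.7343, -0.6786, 0.7708], [0.0, 0.0, 0.0, 1.0]]
[ 0.272986   -0.61665527  0.23753155] [-3.07173649e+00 -6.49549239e-01  5.81378364e-04] 0.0880756090546711 0.1
```

View pics/top0.png

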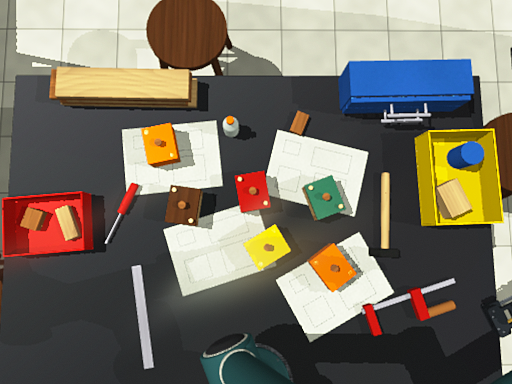

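View pics/scene0.png

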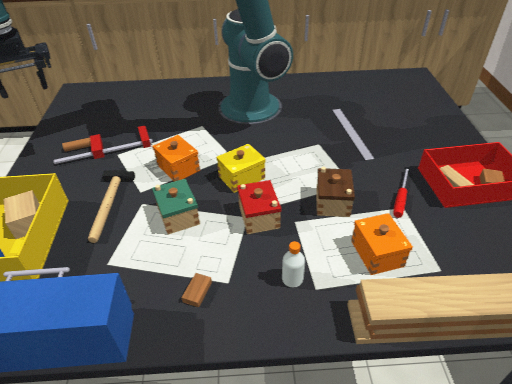

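Top view candidates: green lid (325,197), red (252,190), dark (184,205), orange (160,145) and (335,267), yellow (267,247). By the description I choose the green one at (325,197). In the scene view it is at (177,200). I'll check it in a close crop.

```bash
python3 - <<'E'
import cv2,numpy as np
a=cv2.imread("pics/top0.png")[165:230,290:360];b=cv2.imread("pics/scene0.png")[170:240,140:215]
f=lambda i:cv2.resize(i,(400,int(400*i.shape[0]/i.shape[1])),interpolation=cv2.INTER_CUBIC)
a,b=f(a),f(b);h=min(len(a),len(b));cv2.imwrite("pics/crop0.png",np.hstack([a[:h],b[:h]]))
print(a.shape,b.shape)
E
```

```text
(371, 400, 3) (373, 400, 3)
```

View pics/crop0.png

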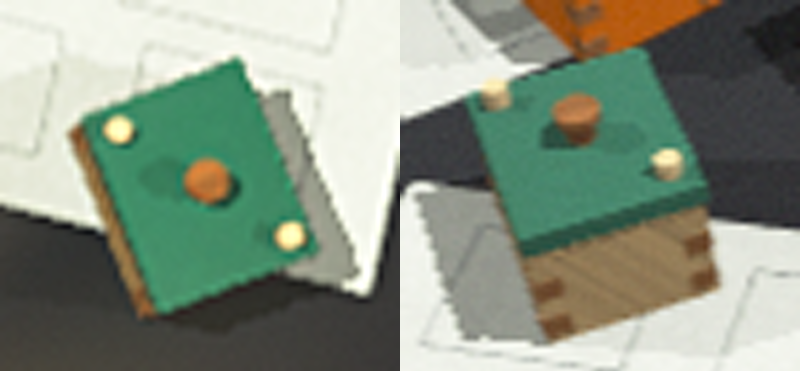

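The crop confirms the green lid with two pale raised dowels: (119,129) and (290,236) in the left crop, and the same two at (667,157) and (496,85) in the right crop. Next I triangulate them.

```bash
cat >h.py <<'E'
from rig import env
import numpy as np
def ray(n,px):
    c=env.camera_params(n);K=np.array(c["K"]);T=np.array(c["pose"])
    d=T[:3,:3]@np.linalg.inv(K)@[*px,1];return T[:3,3],d/np.linalg.norm(d)
def plane(n,px,z):
    o,d=ray(n,px);return o+d*(z-o[2])/d[2]
def tri(r):
    A=sum(np.eye(3)-np.outer(d,d) for o,d in r);b=sum((np.eye(3)-np.outer(d,d))@o for o,d in r)
    x=np.linalg.solve(A,b);return x,[np.linalg.norm(np.cross(x-o,d)) for o,d in r]
top=lambda u,v:(290+(u+.5)/5.714-.5,165+(v+.5)/5.714-.5)
sc=lambda u,v:(140+(u-400+.5)/5.333-.5,170+(v+.5)/5.333-.5)
E
python3 - <<'E'
from h import *
np.set_printoptions(precision=4,suppress=True)
for t,s in(((119,129),(667,156)),((290,235),(496,84))):
    print(tri([ray("top",top(*t)),ray("scene",sc(*s))]),plane("top",top(*t),.084),plane("scene",sc(*s),.084))
ct=[plane("top",top(*p),.075) for p in((82,122),(240,58),(315,248),(150,315))]
cs=[plane("scene",sc(*p),.075) for p in((709,187),(522,243),(467,98),(644,48))]
for c in(ct,cs):print(np.mean(c,0),np.array(c)[:,:2].tolist())
E
```

```text
(array([ 0.5725, -0.1715,  0.0826]), [np.float64(0.00012159060189952174), np.float64(0.00012159060189958133)]) [ 0.5724 -0.1711  0.084 ] [ 0.574  -0.1713  0.084 ]
(array([ 0.5174, -0.2571,  0.0844]), [np.float64(3.130816719245593e-05), np.float64(3.13081671925399e-05)]) [ 0.5174 -0.2573  0.084 ] [ 0.517  -0.2572  0.084 ]
[ 0.544 -0.212  0.075] [[0.5771567127254891, -0.15349521485026357], [0.6100121308477893, -0.23641803703575728], [0.5112373251034421, -0.2720362491942318], [0.477674442623207, -0.18603202202168898]]
[ 0.5511 -0.2125  0.075 ] [[0.5868677806584279, -0.15227773247764465], [0.616854983491964, -0.2348316159428219], [0.515810905586106, -0.2730301197315365], [0.4850268858182951, -0.18980360313113148]]
```

{"name": "move_arm", "arguments": {
  "motion": [1,0.15,0.2,0,0,0,0,1,0.3,0.4,0,0,0,0,1,0.45,0.6,0,0,0,0,1,0.6,0.8,0,0,0,0,1,0.75,1,0,0,0,0,1,0.75,1,0,0,0,0,1,0.75,1,0,0,0,0,1,0.75,1,0,0,0,0,1,0.75,1,0,0,0,0,1,0.75,1,0,0,0,0],
  "newtons": 10
}}

```text
time: 0.93
tcp_pos: [0.4225, -0.4181, 0.2385]
orientation: [3.074, 0.649, -0.001]
force: [-0.9, 0.6, -0.7]
opening: 0.0238
finger_force: 0.0
```

{"name": "move_arm", "arguments": {
  "motion": [1,0.1,0.16,0,0,0,0,1,0.2,0.32,0,0,0,0,1,0.3,0.48,0,0,0,0,1,0.4,0.64,0,0,0,0,1,0.47,0.8,0,0,0,0,1,0.47,0.8,-0.2,0,0,0,1,0.47,0.8,-0.4,0,0,0,1,0.47,0.8,-0.59,0,0,0,1,0.47,0.8,-0.59,0,0,0,1,0.47,0.8,-0.59,0,0,0]
}}

```text
time: 1.77
tcp_pos: [0.5148, -0.2574, 0.1183]
orientation: [-3.07, -0.646, 0.008]
force: [-0.0, 0.2, 0.7]
opening: 0.0008
finger_force: 0.0
```

```bash
python3 - <<'E'
from rig import env
import cv2,numpy as np
a=env.snapshot("top")[150:240,275:375];b=env.snapshot("scene")[150:240,125:225]
f=lambda i:cv2.resize(i,(400,360),interpolation=cv2.INTER_CUBIC)
cv2.imwrite("pics/c1.png",np.hstack([f(a),f(b)]))
s=env.get_state();print(s["tcp_pos"],s["opening"],s["force"])
E
```

```text
[ 0.51830502 -0.2590684   0.12286572] 0.0007230217173425039 [ 0.88717187  0.30019851 -0.31549253]
```

View pics/c1.png

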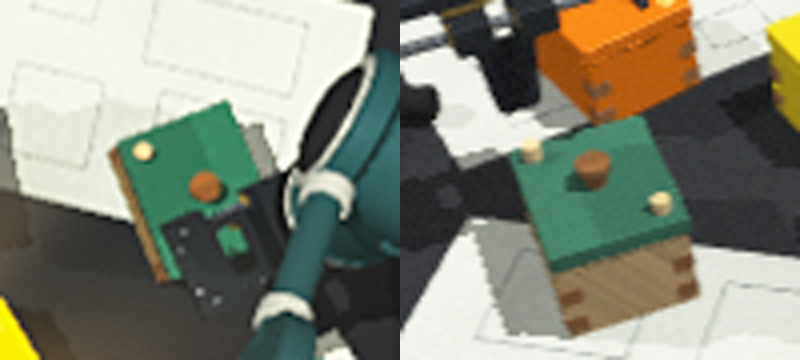

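The scene half shows the closed fingertips ending at about (515,105), up and left of dowel b at (531,152). I'll check that against the projection of the TCP.

```bash
python3 - <<'E'
from h import *
for n in("scene","top"):
  c=env.camera_params(n);T=np.linalg.inv(np.array(c["pose"]))
  for p in((.517,-.257,.120),(.517,-.257,.084)):
    q=np.array(c["K"])@(T[:3,:3]@p+T[:3,3]);q=q[:2]/q[2]
    o=(125,150) if n=="scene" else(275,150)
    print(n,p,(q-o)*4+(400 if n=="scene" else 0)*np.array([1,0]))
for i in range(6): 
  env.snapshot("top");print(env.get_state()["tcp_pos"],env.get_state()["force"])
E
```

```text
scene (0.517, -0.257, 0.12) [520.05783519  98.48000617]
scene (0.517, -0.257, 0.084) [530.74139438 141.40746402]
top (0.517, -0.257, 0.12) [272.6246785  219.89047583]
top (0.517, -0.257, 0.084) [261.01688347 223.4206993 ]
[ 0.51900072 -0.25926603  0.12379107] [0.45183129 0.18694163 0.18467634]
[ 0.51921524 -0.25916291  0.12407387] [-0.03873723 -0.36014037 -0.50611242]
[ 0.5191422  -0.25892941  0.12398231] [0.33306882 0.17535842 0.10629137]
[ 0.51890474 -0.25860519  0.12364173] [-0.11044237 -0.25110444  0.11046334]
[ 0.5186049  -0.25828256  0.12317571] [-0.07704726  0.14412334 -0.04398498]
[ 0.51831354 -0.25798398  0.1226913 ] [ 1.02500508 -0.60951872  0.45323621]
```

{"name": "move_arm", "arguments": {
  "motion": [1,0,0,-0.02,0,0,0,1,0,0,-0.04,0,0,0,1,0,0,-0.06,0,0,0,1,0,0,-0.08,0,0,0,1,0,0,-0.1,0,0,0,1,0,0,-0.12,0,0,0,1,0,0,-0.13,0,0,0,1,0,0,-0.13,0,0,0,1,0,0,-0.13,0,0,0,1,0,0,-0.13,0,0,0]
}}

```text
time: 3.0
tcp_pos: [0.5174, -0.2573, 0.0948]
orientation: [3.073, 0.65, 0.0]
force: [-0.0, -0.4, 0.3]
opening: 0.0002
finger_force: 0.0
```

{"name": "move_arm", "arguments": {
  "motion": [1,0,0,-0.01,0,0,0,1,0,0,-0.02,0,0,0,1,0,0,-0.03,0,0,0,1,0,0,-0.04,0,0,0,1,0,0,-0.05,0,0,0,1,0,0,-0.06,0,0,0,1,0,0,-0.065,0,0,0,1,0,0,-0.07,0,0,0,1,0,0,-0.07,0,0,0,1,0,0,-0.07,0,0,0]
}}

```text
time: 3.83
tcp_pos: [0.5173, -0.2572, 0.0807]
orientation: [3.074, 0.65, 0.0]
force: [-0.9, 0.9, 3.5]
opening: 0.0005
finger_force: 1.3
```

{"name": "move_arm", "arguments": {
  "motion": [1,0,0,-0.005,0,0,0,1,0,0,-0.01,0,0,0,1,0,0,-0.013,0,0,0,1,0,0,-0.016,0,0,0,1,0,0,-0.02,0,0,0,1,0,0,-0.022,0,0,0,1,0,0,-0.024,0,0,0,1,0,0,-0.024,0,0,0,1,0,0,-0.024,0,0,0,1,0,0,-0.024,0,0,0]
}}

```text
time: 4.67
tcp_pos: [0.5172, -0.2572, 0.0758]
orientation: [-3.074, -0.65, 0.0]
force: [-0.8, 0.7, 2.8]
opening: 0.0008
finger_force: 1.4
```

Another 1 mm, in small steps, until the lid resists.

{"name": "move_arm", "arguments": {
  "motion": [1,0,0,-0.001,0,0,0,1,0,0,-0.002,0,0,0,1,0,0,-0.003,0,0,0,1,0,0,-0.004,0,0,0,1,0,0,-0.005,0,0,0,1,0,0,-0.006,0,0,0,1,0,0,-0.006,0,0,0,1,0,0,-0.006,0,0,0,1,0,0,-0.006,0,0,0,1,0,0,-0.006,0,0,0]
}}

```text
time: 5.5
tcp_pos: [0.5173, -0.2572, 0.0755]
orientation: [3.074, 0.65, 0.0]
force: [-2.1, 2.3, 8.0]
opening: 0.0006
finger_force: 3.9
```

{"name": "move_arm", "arguments": {
  "motion": [1,0,0,0.05,0,0,0,1,0,0,0.12,0,0,0,1,0,0,0.2,0,0,0,1,0,0,0.25,0,0,0,1,0.06,0.1,0.25,0,0,0,1,0.13,0.2,0.25,0,0,0,1,0.2,0.3,0.25,0,0,0,1,0.25,0.38,0.25,0,0,0,1,0.276,0.428,0.25,0,0,0,1,0.276,0.428,0.25,0,0,0]
}}

```text
time: 6.33
tcp_pos: [0.5733, -0.1699, 0.1247]
orientation: [-3.073, -0.653, -0.001]
force: [0.1, 0.1, 0.2]
opening: 0.0005
finger_force: 0.0
```

```bash
python3 - <<'E'
from rig import env
import cv2,numpy as np
a=env.snapshot("top")[150:240,275:375];b=env.snapshot("scene")[150:240,125:225]
f=lambda i:cv2.resize(i,(400,360),interpolation=cv2.INTER_CUBIC)
cv2.imwrite("pics/c2.png",np.hstack([f(a),f(b)]))
E
```

```text
(no output)
```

View pics/c2.png

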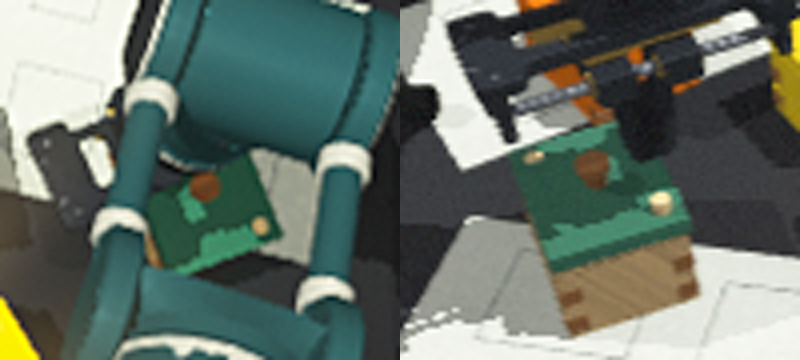

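{"name": "move_arm", "arguments": {
  "motion": [1,0,0,-0.02,0,0,0,1,0,0,-0.04,0,0,0,1,0,0,-0.06,0,0,0,1,0,0,-0.08,0,0,0,1,0,0,-0.1,0,0,0,1,0,0,-0.12,0,0,0,1,0,0,-0.14,0,0,0,1,0,0,-0.15,0,0,0,1,0,0,-0.15,0,0,0,1,0,0,-0.15,0,0,0]
}}

```text
time: 7.27
tcp_pos: [0.5724, -0.1716, 0.0945]
orientation: [-3.073, -0.65, 0.0]
force: [0.4, -0.1, -0.3]
opening: 0.0008
finger_force: 0.0
```

Dowel b at (535,157) in the scene half now looks flush, the box has not moved, and dowel a at (660,203) is still raised. Now I press a.

{"name": "move_arm", "arguments": {
  "motion": [1,0,0,-0.01,0,0,0,1,0,0,-0.02,0,0,0,1,0,0,-0.03,0,0,0,1,0,0,-0.04,0,0,0,1,0,0,-0.05,0,0,0,1,0,0,-0.06,0,0,0,1,0,0,-0.065,0,0,0,1,0,0,-0.07,0,0,0,1,0,0,-0.07,0,0,0,1,0,0,-0.07,0,0,0]
}}

```text
time: 8.1
tcp_pos: [0.5725, -0.1716, 0.0808]
orientation: [-3.074, -0.65, -0.0]
force: [-1.5, 1.2, 2.2]
opening: 0.0007
finger_force: 1.6
```

{"name": "move_arm", "arguments": {
  "motion": [1,0,0,-0.005,0,0,0,1,0,0,-0.01,0,0,0,1,0,0,-0.013,0,0,0,1,0,0,-0.016,0,0,0,1,0,0,-0.02,0,0,0,1,0,0,-0.022,0,0,0,1,0,0,-0.024,0,0,0,1,0,0,-0.024,0,0,0,1,0,0,-0.024,0,0,0,1,0,0,-0.024,0,0,0]
}}

```text
time: 8.93
tcp_pos: [0.5725, -0.1716, 0.0758]
orientation: [-3.074, -0.65, -0.0]
force: [-0.7, 0.3, 2.5]
opening: 0.0006
finger_force: 1.4
```

{"name": "move_arm", "arguments": {
  "motion": [1,0,0,-0.001,0,0,0,1,0,0,-0.002,0,0,0,1,0,0,-0.003,0,0,0,1,0,0,-0.004,0,0,0,1,0,0,-0.005,0,0,0,1,0,0,-0.006,0,0,0,1,0,0,-0.006,0,0,0,1,0,0,-0.006,0,0,0,1,0,0,-0.006,0,0,0,1,0,0,-0.006,0,0,0]
}}

```text
time: 9.77
tcp_pos: [0.5725, -0.1716, 0.0754]
orientation: [-3.074, -0.65, 0.0]
force: [-3.4, 0.8, 7.3]
opening: 0.0003
finger_force: 3.8
```

{"name": "move_arm", "arguments": {
  "motion": [1,0,0,0.05,0,0,0,1,0,0,0.15,0,0,0,1,0,0,0.3,0,0,0,1,0,0,0.45,0,0,0,1,0,0,0.6,0,0,0,1,0,0,0.75,0,0,0,1,0,0,0.8,0,0,0,1,-0.1,-0.15,0.8,0,0,0,1,-0.2,-0.3,0.8,0,0,0,1,-0.3,-0.45,0.8,0,0,0]
}}

```text
time: 10.6
tcp_pos: [0.5119, -0.262, 0.2342]
orientation: [3.073, 0.653, 0.0]
force: [1.4, -0.2, -0.6]
opening: 0.0007
finger_force: 0.0
```

{"name": "move_arm", "arguments": {
  "motion": [1,-0.1,-0.15,0,0,0,0,1,-0.2,-0.3,0,0,0,0,1,-0.3,-0.45,0,0,0,0,1,-0.4,-0.6,0,0,0,0,1,-0.5,-0.8,0,0,0,0,1,-0.6,-1,0,0,0,0,1,-0.6,-1,0,0,0,0,1,-0.6,-1,0,0,0,0,1,-0.6,-1,0,0,0,0,1,-0.6,-1,0,0,0,0]
}}

```text
time: 11.43
tcp_pos: [0.3929, -0.4603, 0.2339]
orientation: [-3.072, -0.651, 0.0]
force: [0.4, -0.2, -0.3]
opening: 0.0005
finger_force: 0.0
```

```bash
python3 - <<'E'
from rig import env
import cv2,numpy as np
a=env.snapshot("top")[150:240,275:375];b=env.snapshot("scene")[150:240,125:225]
f=lambda i:cv2.resize(i,(400,360),interpolation=cv2.INTER_CUBIC)
cv2.imwrite("pics/c3.png",np.hstack([f(a),f(b)]))
E
```

```text
(no output)
```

View pics/c3.png

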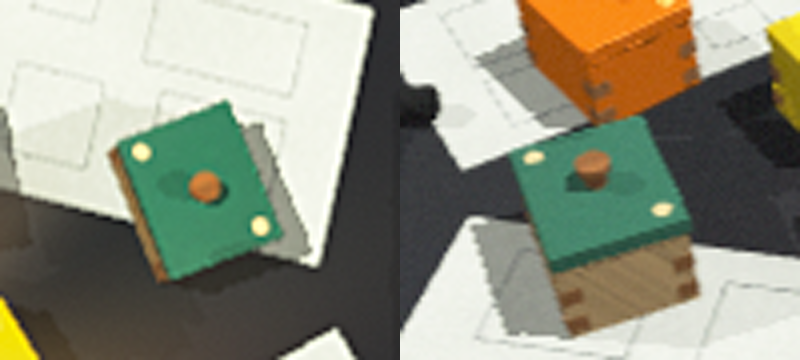

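Both dowels, at (534,157) and (661,209) in the scene half, are flush discs with no visible side. The box has not moved and the arm is clear.

```bash
python3 -c "
from rig import env
print(env.sign_off())"
```

```text
the job is handed in; nothing more can be done
None
```

I pressed both dowels of the green-lidded box flush with about 8 N, left the box where it stood, withdrew the arm without touching anything else, and handed the job in at about 11.5 s.

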